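# Shift the press valve's selector round its L-shaped gate

### The job

Shift the selector on the workshop press's valve block: with the fingertips, push its black grip along the long leg of the L-shaped slot to the corner, then along the short leg until its pin is fully home against the end of that leg. Only push it, never pull it up or lift it, and leave the loose parts around the block where they are. Then move clear of everything.

Things in the scene. Friction and masses are not known exactly. Their poses are not given: they have to be found in the camera images.
- valve_block: Grey block, steel cover plate, 170 (x) x 145 (y) x 47 mm high, fixed to the bench, at any yaw up to 75 degrees. Origin: centre of underside. L-shaped slot in the cover, 17 mm wide, dark inside: long leg along the block's +x (90 mm of pin travel, at y = -32.5 mm), then a square corner, short leg along +y (65 mm, at x = +45 mm). Solid walls at the ends. The cover is flat but for the gauge.
- selector: Upright sliding selector, 70 mm high, 0.35 kg; a few newtons move it, it stays where left. Origin: centre of underside, 24 mm above the bench. Hidden 56 mm foot, captive under the cover with 5 mm vertical play (it may lean a few degrees); 14 mm steel pin in the slot; black round grip 24 mm across, from 60 to 94 mm above the bench. Starts in the long leg, within 25 mm of its outer end.
- slot_start (a point): Point on top of the cover, 47 mm above the bench, where the pin's axis is when it touches the outer end of the long leg.
- slot_corner (a point): Point on top of the cover, 47 mm above the bench, at the crossing of the two legs' centre lines. The pin can go 1.5 mm past it before it meets the slot's wall, and must be within about 1.5 mm of it to turn into the short leg.
- slot_end (a point): Point on top of the cover, 47 mm above the bench, where the pin's axis is when it touches the end of the short leg: the selector's home.
- gauge (a point): Centre of the face of the round brass gauge fixed on the cover in the crook of the L, at (-35, +30) mm in the block's frame, 65 mm above the bench; 42 mm across, 18 mm high.
- hub: Loose steel wheel hub with five studs, standing on its flange, 90 mm across, 50 mm high, near the block's +y side; origin: centre of its underside. Leave it alone.
- bearing: Loose steel bearing ring, 62 mm across, 16 mm high, lying flat near the block's +x side; origin: centre of its underside. Leave it alone.
- bush: Loose brass bush, upright, 32 mm across, 45 mm high, near the block's -x side; origin: centre of its underside. Leave it alone.
- screwdriver: Loose screwdriver with a black handle, 200 mm long, lying near the block's -y side; origin: near its middle, on the bench. Leave it alone.
There are look-alikes about, which are no part of the job. What is shaped like the selector but brown is not meant. Of the things shaped like the valve_block, the grey one is meant.

How it is judged:
On the way, in this order (a step that is already met when the one before it is completed fails the run):
1. the selector reaches the corner of the slot (x of selector in the frame of valve_block between 0.04 and 0.05 m and y of selector in the frame of valve_block between -0.0375 and -0.0275 m).
2. the selector is at the end of the short leg (x of selector in the frame of valve_block between 0.041 and 0.049 m and y of selector in the frame of valve_block between 0.0285 and 0.0365 m), for 0.2 s.
At the end, for the whole second after the job is handed in: The selector stands upright at rest, its axis within 4 mm (along each of the block's axes) of the pin's home at the end of the short leg, its foot down on the block's floor (within 2 mm) (all of step 2 and linear speed of selector below 0.01 m/s and z of selector in the frame of valve_block below 0.026 m and angle between selector's own z axis and vertical below 0.1 rad); the robot touches nothing.
It fails at once if the selector is lifted more than 3.8 mm (z of selector in the frame of valve_block above 0.0278 m).
It fails at once if the hub is displaced by more than 20 mm (distance of hub from where it was at the start of the episode above 0.02 m).
It fails at once if the bearing is displaced by more than 20 mm (distance of bearing from where it was at the start of the episode above 0.02 m).
It fails at once if the bush is displaced by more than 20 mm (distance of bush from where it was at the start of the episode above 0.02 m).
It fails at once if the screwdriver is displaced by more than 20 mm (distance of screwdriver from where it was at the start of the episode above 0.02 m).
It also fails if it takes over 42 s, if anything falls off the work surface, if the arm or the gripper's body presses on something with over 40 N, if the wrist force passes 120 N, or if a joint passes its speed limit or range.

### The arm

A 6-joint arm with a two-finger parallel gripper is mounted at the origin on the work surface. World frame = base frame: x ahead of the robot, y to its left, z up, the work surface at z = 0. Lengths are in m, angles in rad, forces in N, time in s.
With the tool pointing down it reaches from about 0.35 to 0.85 m from the base axis. Payload 8.1 kg.
Tool frame: the origin (TCP) lies at the very end of the fingers, on their centre line; the grasp point (between the pads) lies 19 mm behind it; z points along the fingers, y is the direction in which the jaws open and shut (so a half turn about z gives the same grasp; the last joint's range is limited). The gripper opens to 93 mm and grips with 3 to 60 N. Pads are 15 mm wide; open, the fingers measure 128 mm over their backs; the gripper's body (75 mm by 188 mm) begins 65 mm behind the grasp point.
Start: joints at [1.189, 0.13, 1.488, -0, 1.523, -0.085], TCP at [0.175, 0.574, 0.184] pointing down, gripper open.
Joint ranges: [-2.96, 2.96], [-0.89, 2.26], [0.02, 2.5], [-1.34, 4.48], [0, 2.73], [-2.66, 2.66]. Speed limits (rad/s): [2.39, 2.39, 2.79, 3.14, 3.14, 3.14].

### API

Orientations are given as a rotation vector (axis times angle).
In Python, from plant import read_state, read_camera, close_job gives the robot as it stands.
- The arm moves only by the tool jog_arm, never from a script. Its argument "motion" is one flat list of numbers, 7 for each row, row after row: the opening, from 0 (shut) to 1 (fully open), then the shift along the tool's x, y, z scaled (see below), then the turn, a rotation vector about the tool's x, y, z scaled (see below). A call has 1 to 8 rows; each row is the pose to reach, as a shift and turn from the pose measured when the call began, along the tool's axes at that moment; what a row does not reach only later rows make up. The controller multiplies each number of a shift by 0.5 m and each number of a turn by 90 degrees. A row lasts 1/10 s, in which the tool goes at most 50 mm and 8.59 degrees, less where a joint would pass 70% of its speed; a pose out of reach is approached as far as the arm can. A call with a number of a shift or a turn outside -1 to 1 is refused whole. A call with a gripper value outside its range is refused whole. The fingers move at their own pace and stop on an object; "grip_force" is the grip in N (left out, the last holds). Time passes only in rows, so rows that repeat a pose let the fingers close. It gives the time, the measured TCP pose, the force and the opening at its end, in the units of the state.
- read_state(): the state, without advancing time (a new reading comes with each control period).
- read_camera(name): name is "scene" or "top" or "wrist"; returns a dict with "frame" (400x640x3 uint8, red, green, blue), "vertical_fov" (degrees; the focal length in pixels is half the picture's height over the tangent of half this angle, whatever the lens; pixels are square), "cx", "cy" (the principal point, pixels), "dist_coeffs" ([k1, k2, p1, p2, k3] as OpenCV has them; the pictures are not rectified), "world_from_camera" (4x4, takes a point from camera to world coordinates); the wrist camera has in their place "hand_eye" (4x4, takes a point from camera to tool coordinates, whose origin is the TCP and whose axes are the flange's). Camera axes: x right, y down, z forward; pixel columns grow to the right and rows downward; lengths in m; the calibration is good to about 2 mm. A picture is of the moment at which its call begins: read the wrist's pose just before it. There is no depth.
- close_job(): hands the job in, once; it reports no verdict.
The state is a dict: "t": time; "q": joint angles; "dq": joint speeds; "joint_torque": joint torques, N m; "tool_pos": TCP position; "orientation": TCP orientation; "force": force on the tool from outside, world axes, zero at the start; "wrist_torque": the same for the moment, N m; "opening": finger opening in m.
Only numpy, scipy, OpenCV 4.12 (cv2) and the standard library are available. Lean on these libraries where they do the work, as an engineer would, in place of code of your own. Each camera call takes 0.05 s, during which the arm holds its last target.

## Working session

There is one attempt and no reset: what is moved stays moved. The work goes in short steps, Python scripts to look and compute and a tool call to move; the robot and the scene stay as the last step left them, time stands still between calls to the robot, and variables do not carry over. Pictures are saved under pics/ and viewed, and the job is handed in when it is done.

Besides the shell and the picture viewer there is one more tool, called in YAML: its name, and indented under it one key for each argument. jog_arm: Moves the arm, as the interface text tells. Its arguments: {"type":"object","properties":{"motion":{"type":"array","items":{"type":"number"}},"grip_force":{"type":"number"}},"required":["motion"]}

```bash
ls; mkdir -p pics
python3 - <<'E'
from plant import *
import cv2,numpy as np
s=read_state()
for k in s: print(k,np.round(s[k],3))
for n in ["scene","top","wrist"]:
    c=read_camera(n); cv2.imwrite(f"pics/{n}0.png",c["frame"][:,:,::-1])
    np.save(f"pics/{n}0.npy",c,allow_pickle=True)
    print(n,{k:np.round(v,3).tolist() for k,v in c.items() if k!="frame"})
E
```

```text
pics
t 0.0
q [ 1.189  0.131  1.489  0.     1.523 -0.085]
dq [-0.    -0.001 -0.001  0.001 -0.002 -0.001]
joint_torque [ 1.0000e-03 -5.5985e+01 -4.9176e+01  7.7000e-02  3.6000e-02 -0.0000e+00]
tool_pos [0.175 0.573 0.183]
orientation [-4.640e-01 -3.107e+00  3.000e-03]
force [ 1.165 -0.265  0.796]
wrist_torque [ 0.008  0.021 -0.016]
opening 0.093
scene {'vertical_fov': 49.577, 'cx': 314.367, 'cy': 190.981, 'dist_coeffs': [-0.079, 0.0, 0.0, 0.0, 0.0], 'world_from_camera': [[-0.251, 0.802, -0.542, 0.974], [0.968, 0.204, -0.147, 0.139], [-0.008, -0.562, -0.827, 0.652], [0.0, 0.0, 0.0, 1.0]]}
top {'vertical_fov': 44.14, 'cx': 325.243, 'cy': 201.361, 'dist_coeffs': [-0.127, 0.0, 0.0, 0.0, 0.0], 'world_from_camera': [[0.154, -0.967, 0.204, 0.444], [-0.988, -0.15, 0.036, 0.032], [-0.004, -0.208, -0.978, 0.907], [0.0, 0.0, 0.0, 1.0]]}
wrist {'vertical_fov': 67.853, 'cx': 320.888, 'cy': 194.679, 'dist_coeffs': [0.014, 0.0, 0.0, 0.0, 0.0], 'hand_eye': [[0.0, -0.959, -0.284, 0.079], [1.0, 0.0, 0.0, 0.002], [0.0, -0.284, 0.959, -0.201], [0.0, 0.0, 0.0, 1.0]]}
```

View pics/scene0.png

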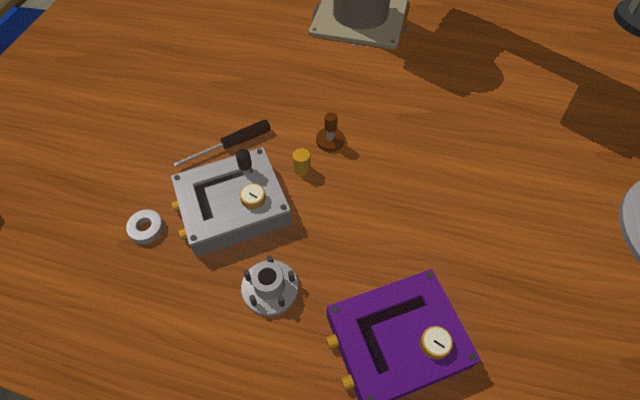

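View pics/top0.png

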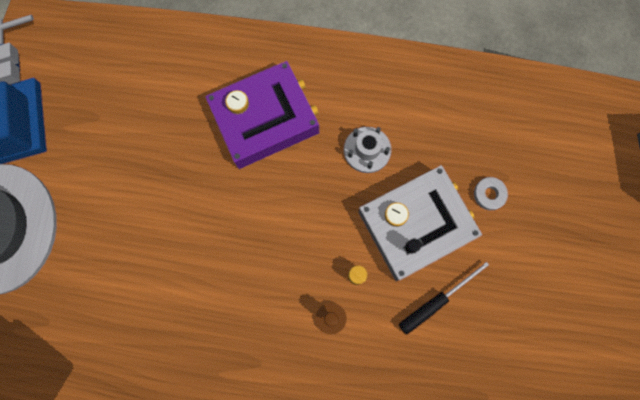

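View pics/wrist0.png

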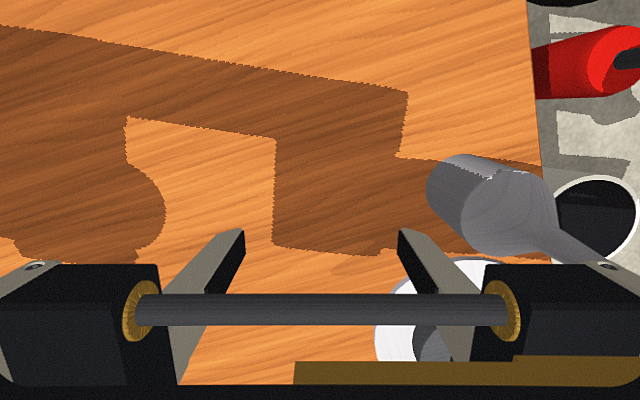

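The top view shows the grey block at about (420,222). The selector grip is at (413,246), the slot corner near (455,227), the slot end near (434,192) and the gauge at (397,213). I'll zoom in next and measure.

```bash
cat > h.py <<'E'
import cv2,numpy as np
def K(c):
    f=c["frame"].shape[0]/2/np.tan(np.radians(c["vertical_fov"])/2)
    return np.array([[f,0,c["cx"]],[0,f,c["cy"]],[0,0,1]])
def cast(c,px,z,T=None):
    T=np.array(c["world_from_camera"]) if T is None else T
    u=cv2.undistortPoints(np.array(px,float).reshape(-1,1,2),K(c),np.array(c["dist_coeffs"],float)).reshape(-1,2)
    d=np.c_[u,np.ones(len(u))]@T[:3,:3].T
    o=T[:3,3]; return o+d*((z-o[2])/d[:,2])[:,None]
def proj(c,P,T=None):
    T=np.array(c["world_from_camera"]) if T is None else T
    I=np.linalg.inv(T); r=cv2.Rodrigues(I[:3,:3])[0]
    return cv2.projectPoints(np.array(P,float).reshape(-1,3),r,I[:3,3],K(c),np.array(c["dist_coeffs"],float))[0].reshape(-1,2)
def load(n): return np.load(f"pics/{n}.npy",allow_pickle=True).item()
E
python3 - <<'E'
from h import *
c=load("top0"); im=c["frame"][:,:,::-1]
cv2.imwrite("pics/topz.png",cv2.resize(im[155:295,340:520],None,fx=4,fy=4,interpolation=cv2.INTER_CUBIC))
c=load("scene0"); im=c["frame"][:,:,::-1]
cv2.imwrite("pics/scenez.png",cv2.resize(im[110:260,120:320],None,fx=4,fy=4,interpolation=cv2.INTER_CUBIC))
E
```

```text
(no output)
```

View pics/topz.png

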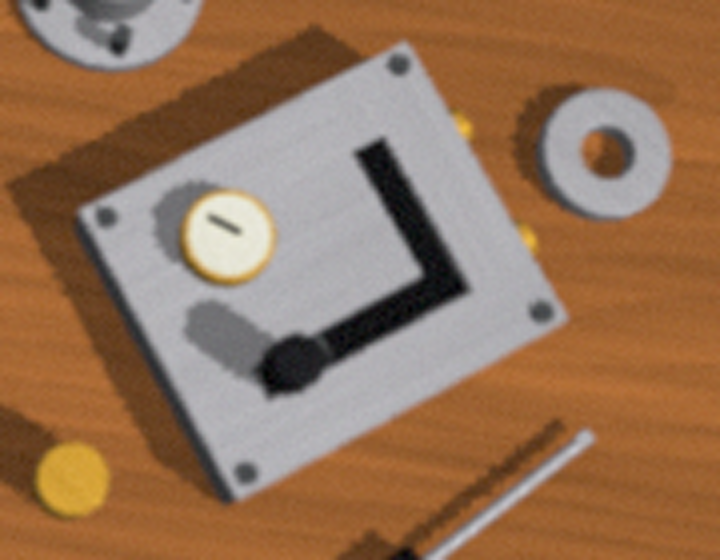

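View pics/scenez.png

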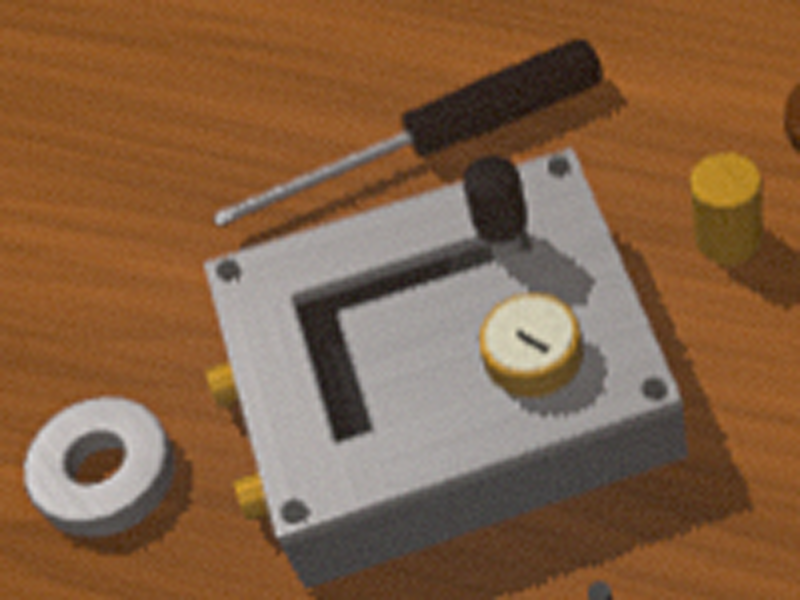

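Run:
```python
from h import *
def conv(z,o): return (np.array(z,float)+.5)/4-.5+np.array(o)
# order: (-x,+y),(+x,+y),(+x,-y),(-x,-y)
B=np.array([[-85,72.5],[85,72.5],[85,-72.5],[-85,-72.5]])/1000
def fit(A,W):
    a=A-A.mean(0);w=W-W.mean(0)
    th=np.arctan2((a[:,0]*w[:,1]-a[:,1]*w[:,0]).sum(),(a*w).sum())
    R=np.array([[np.cos(th),-np.sin(th)],[np.sin(th),np.cos(th)]])
    t=W.mean(0)-R@A.mean(0); return th,R,t,np.linalg.norm(A@R.T+t-W,axis=1)
data={"top0":((340,155),[[79,213],[405,42],[567,318],[232,502]],[[106,217],[399,65],[541,312],[246,473]],[229,236],[455,290],[371,147]),
"scene0":((120,110),[[683,403],[277,532],[205,263],[572,150]],[[655,388],[294,512],[229,270],[559,166]],[531,327],None,None)}
for n,(o,cor,scr,g,sc,se) in data.items():
    c=load(n)
    g_=c["frame"].min(axis=2).astype(np.uint8)
    W=cast(c,conv(cor,o),.047)[:,:2]
    th,R,t,e=fit(B,W)
    print(n,"corners yaw",np.degrees(th),"t",t,"res mm",e*1000, "sides",np.linalg.norm(np.roll(W,-1,0)-W,axis=1))
    # screws refine: dark centroid in window
    S=[]
    for p in conv(scr,o):
        x,y=np.round(p).astype(int); w=g_[y-4:y+5,x-4:x+5].astype(float); w=np.clip(130-w,0,None)
        yy,xx=np.mgrid[y-4:y+5,x-4:x+5]; S.append([(w*xx).sum()/w.sum(),(w*yy).sum()/w.sum()])
    W=cast(c,S,.047)[:,:2]
    d=np.linalg.norm(np.roll(W,-1,0)-W,axis=1)
    A=np.array([[-1,1],[1,1],[1,-1],[-1,-1]])*np.array([(d[0]+d[2])/4,(d[1]+d[3])/4])
    th,R,t,e=fit(A,W);print("  screws yaw",np.degrees(th),t,e*1000,d)
    print("  gauge in block",R.T@(cast(c,conv([g],o),.065)[0,:2]-t))
    print("  gauge px",proj(c,[[*(R@[-.035,.03]+t),.065]]),conv([g],o))
    P=[[*(R@q+t),.047] for q in ([-.045,-.0325],[.045,-.0325],[.045,.0325])]
    print("  pts",np.round(P,4).tolist(),"zoom px",((proj(c,P)-o)*4).round(1).tolist())
```

```text
top0 corners yaw -53.562157271497775 t [ 0.61408584 -0.10855116] res mm [1.26205414 0.42926124 1.12885991 1.42299317] sides [0.16969125 0.14367885 0.17191638 0.14317305]
  screws yaw -53.513269847811806 [ 0.61496587 -0.10889132] [0.16361634 0.13251415 0.23336785 0.25258419] [0.15229052 0.12965074 0.1521365  0.12892435]
  gauge in block [-0.03500666  0.02897171]
  gauge px [[396.59031156 213.10863217]] [[396.875 213.625]]
  pts [[0.5621, -0.092, 0.047], [0.6156, -0.1644, 0.047], [0.6679, -0.1257, 0.047]] zoom px [[270.2, 374.5], [445.2, 279.9], [372.5, 153.5]]
scene0 corners yaw -53.959145225598746 t [ 0.61502034 -0.10930678] res mm [1.15396676 2.22942934 0.842876   1.03988086] sides [0.16939968 0.14232022 0.16941569 0.14590811]
  screws yaw -53.18754503766445 [ 0.61351366 -0.11049739] [0.2624358  0.22892186 0.36308693 0.3845645 ] [0.15221078 0.13108188 0.15242175 0.13226133]
  gauge in block [-0.03654538  0.0291485 ]
  gauge px [[251.63595234 192.07073118]] [[252.375 191.375]]
  pts [[0.5605, -0.0939, 0.047], [0.6145, -0.166, 0.047], [0.6665, -0.1271, 0.047]] zoom px [[510.5, 235.1], [311.1, 299.6], [348.5, 419.5]]
```

```bash
cat >> h.py <<'E'
from scipy.spatial.transform import Rotation as Ro
TH=np.radians(-53.4); RB=np.array([[np.cos(TH),-np.sin(TH)],[np.sin(TH),np.cos(TH)]]); TB=np.array([.6143,-.1096])
def toB(w): return RB.T@(np.array(w)[:2]-TB)
def toW(b): return RB@np.array(b)+TB
def move(s,target,R):
    """units for jog: shift & turn"""
    R0=Ro.from_rotvec(s["orientation"])
    d=R0.inv().apply(np.array(target)-s["tool_pos"])/.5
    r=(R0.inv()*R).as_rotvec()/(np.pi/2)
    return np.round(d,4),np.round(r,4)
def down(yaw): # tool y axis (jaw) at world yaw, z down
    y=np.array([np.cos(yaw),np.sin(yaw),0]);z=np.array([0,0,-1.]);x=np.cross(y,z)
    return Ro.from_matrix(np.c_[x,y,z])
E
python3 - <<'E'
from h import *
from plant import *
def conv(z,o): return (np.array(z,float)+.5)/4-.5+np.array(o)
print("top",toB(cast(load("top0"),conv([[300,362]],(340,155)),.094)[0]))
print("scene",toB(cast(load("scene0"),conv([[494,171]],(120,110)),.094)[0]))
s=read_state(); R0=Ro.from_rotvec(s["orientation"]).as_matrix(); print(R0.round(3))
print("jaw yaw now",np.degrees(np.arctan2(R0[1,1],R0[0,1])))
for yaw in (TH+np.pi/2,TH-np.pi/2):
  for b in [(-.075,-.0325)]:
    w=toW(b); print(np.degrees(yaw),w,move(s,[*w,.184],down(yaw)))
E
```

```text
top [-0.04119982 -0.03307315]
scene [-0.0431143  -0.03301829]
[[-0.956  0.292 -0.001]
 [ 0.292  0.956 -0.001]
 [ 0.    -0.001 -1.   ]]
jaw yaw now 72.99624431355927
36.6 [ 0.54349157 -0.068766  ] (array([-1.0798e+00, -1.0126e+00,  6.0000e-04]), array([-9.000e-04,  2.000e-04,  4.044e-01]))
-143.39999999999998 [ 0.54349157 -0.068766  ] (array([-1.0798e+00, -1.0126e+00,  6.0000e-04]), array([-3.0000e-04, -1.2000e-03, -1.5956e+00]))
```

jog_arm:
  motion: [0,-0.54,-0.506,0,0,0,0.404,0,-0.54,-0.506,0,0,0,0.404,0,-0.54,-0.506,0,0,0,0.404,0,-0.54,-0.506,0,0,0,0.404,0,-0.54,-0.506,0,0,0,0.404,0,-0.54,-0.506,0,0,0,0.404,0,-0.54,-0.506,0,0,0,0.404,0,-0.54,-0.506,0,0,0,0.404]

```text
t: 0.95
tool_pos: [0.3608, 0.2491, 0.1839]
orientation: [1.414, 2.804, -0.003]
force: [-0.6, 0.2, 0.1]
opening: 0.0333
```

Run:
```python
from h import *
from plant import *
s=read_state(); print(s["t"],s["tool_pos"],s["q"].round(3) if hasattr(s["q"],'round') else s["q"])
print(move(s,[*toW((-.085,-.0325)),.184],down(TH+np.pi/2)))
```

```text
0.95 [0.36082138 0.24907555 0.18386578] [ 0.489 -0.32   1.911 -0.002  1.551 -0.147]
(array([-0.7083, -0.0842,  0.0012]), array([-0.0008,  0.0012, -0.0014]))
```

jog_arm:
  motion: [0,-0.708,-0.084,0,0,0,0,0,-0.708,-0.084,0,0,0,0,0,-0.708,-0.084,0,0,0,0,0,-0.708,-0.084,0,0,0,0,0,-0.708,-0.084,0,0,0,0,0,-0.708,-0.084,0,0,0,0,0,-0.708,-0.084,0,0,0,0,0,-0.708,-0.084,0,0,0,0]

```text
t: 1.75
tool_pos: [0.5386, -0.0651, 0.1838]
orientation: [1.42, 2.801, -0.005]
force: [-0.4, 0.7, -0.4]
opening: 0.0005
```

Run:
```python
from h import *
from plant import *
s=read_state(); print(s["t"],s["tool_pos"],toB(s["tool_pos"]),s["opening"])
c=read_camera("wrist"); c["tool_pos"]=s["tool_pos"];c["orientation"]=s["orientation"]
np.save("pics/wrist1.npy",c,allow_pickle=True); cv2.imwrite("pics/wrist1.png",c["frame"][:,:,::-1])
```

```text
1.75 [ 0.53857311 -0.06508133  0.18383573] [-0.08089062 -0.03425173] 0.0004883827355084899
```

View pics/wrist1.png

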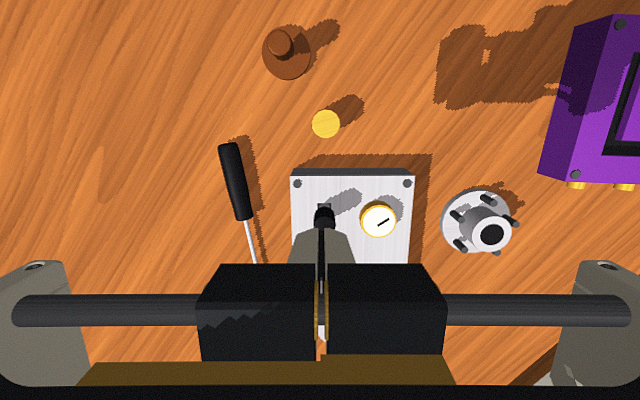

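Run:
```python
from h import *
c=load("wrist1")
T=np.eye(4);T[:3,:3]=Ro.from_rotvec(c["orientation"]).as_matrix();T[:3,3]=c["tool_pos"];T=T@np.array(c["hand_eye"])
print("TCP px",proj(c,[c["tool_pos"]],T))
for n,p,z in (("scr-x-y",(297,183),.047),("scr-x+y",(407,183),.047),("gauge",(378,221),.065),("bush",(326,124),.045)):
    print(n,toB(cast(c,[p],z,T)[0]).round(4))
P=[[*toW(q[:2]),q[2]] for q in [(-.042,-.0325,.094),(-.042,-.0325,.06),(-.0535,-.0325,.047),(-.076,.065,.047),(-.076,-.065,.047)]]
print(proj(c,P,T).round(1))
im=c["frame"][150:280,250:450,::-1]; cv2.imwrite("pics/w1z.png",cv2.resize(im,None,fx=4,fy=4,interpolation=cv2.INTER_CUBIC))
```

```text
TCP px [[319.20911732 222.34771329]]
scr-x-y [-0.0754 -0.0614]
scr-x+y [-0.0747  0.0672]
gauge [-0.0344  0.0321]
bush [-0.1423 -0.0273]
[[321.8 224.7]
 [321.8 213.5]
 [321.8 200.7]
 [405.2 181.9]
 [293.9 182.5]]
```

View pics/w1z.png

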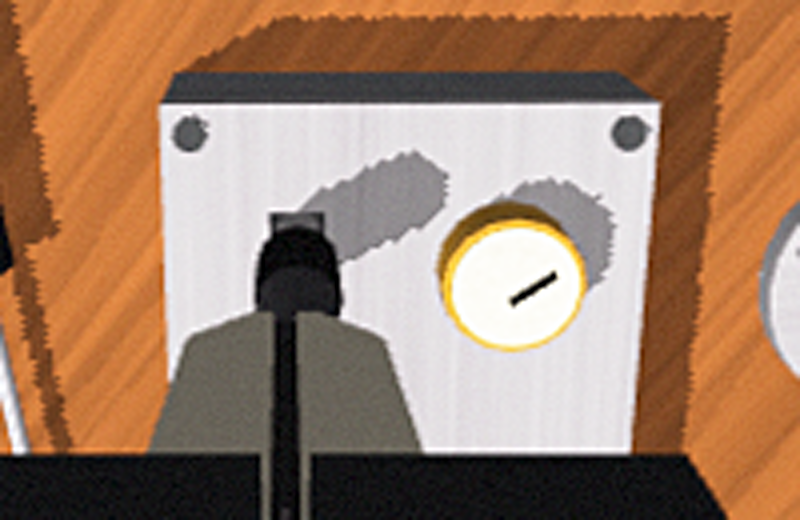

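```bash
cat > m.py <<'E'
import sys
from h import *
from plant import *
s=read_state(); x,y,z,yw=map(float,sys.argv[1:5])
print("t",s["t"],"tcp",np.round(s["tool_pos"],4),"B mm",toB(s["tool_pos"])*1000)
print("force in B",RB.T@np.array(s["force"])[:2],s["force"][2],"opening",s["opening"])
print(move(s,[*toW((x,y)),z],down(TH+np.radians(yw))))
E
python3 m.py -.075 -.0325 .057 90
```

```text
t 1.8 tcp [ 0.5383 -0.0642  0.1837] B mm [-81.80649115 -33.97147054]
force in B [-0.31292484 -0.45767384] -0.029432586136689066 opening 0.0008191337130222741
(array([-0.0131,  0.0037,  0.2535]), array([-0.0016,  0.0012, -0.0039]))
```

jog_arm:
  motion: [0,-0.01,0.004,0.1,0,0,-0.004,0,-0.01,0.004,0.18,0,0,-0.004,0,-0.01,0.004,0.23,0,0,-0.004,0,-0.01,0.004,0.25,0,0,-0.004,0,-0.01,0.004,0.253,0,0,-0.004,0,-0.01,0.004,0.253,0,0,-0.004]
  grip_force: 20

```text
t: 2.4
tool_pos: [0.5435, -0.067, 0.0587]
orientation: [1.409, 2.805, -0.004]
force: [-0.5, -0.3, 0.6]
opening: 0.0003
```

```bash
python3 m.py .0 -.0325 .057 90
python3 - <<'E'
from h import *
from plant import *
for n in ("scene","wrist"):
    c=read_camera(n); np.save(f"pics/{n}2.npy",c,allow_pickle=True)
    im=c["frame"][:,:,::-1]
    im=cv2.resize(im[110:260,120:320],None,fx=4,fy=4,interpolation=cv2.INTER_CUBIC) if n=="scene" else im
    cv2.imwrite(f"pics/{n}2.png",im)
E
```

```text
t 2.4 tcp [ 0.5435 -0.067   0.0587] B mm [-76.3764578  -31.44736005]
force in B [-0.05384035 -0.52846901] 0.600389216280575 opening 0.0003438357660177095
(array([-0.1527, -0.0022,  0.0039]), array([-0.0009,  0.002 ,  0.0005]))
```

View pics/scene2.png

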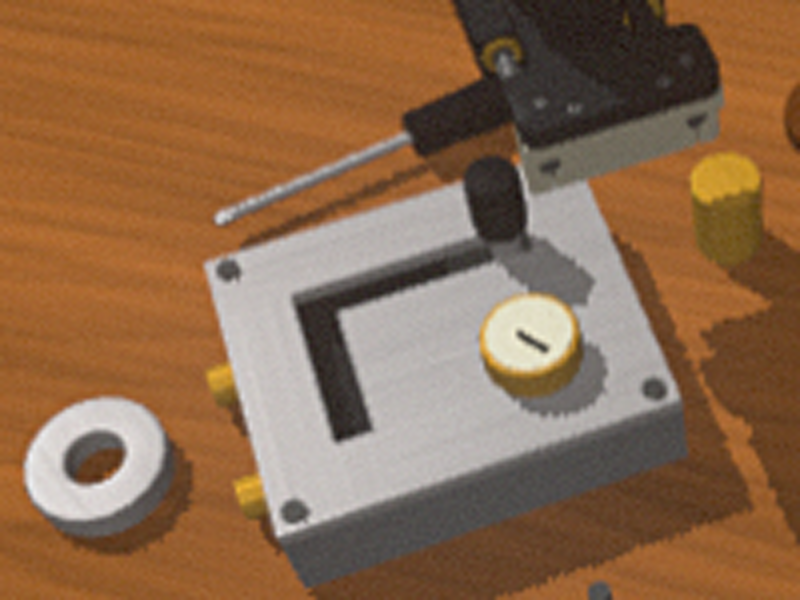

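View pics/wrist2.png

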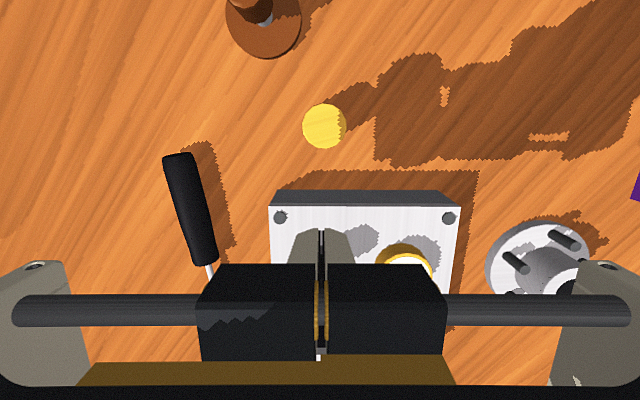

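jog_arm:
  motion: [0,-0.012,-0.002,0.003,0,0,0,0,-0.022,-0.002,0.003,0,0,0,0,-0.032,-0.002,0.003,0,0,0,0,-0.042,-0.002,0.003,0,0,0,0,-0.052,-0.002,0.003,0,0,0,0,-0.062,-0.002,0.003,0,0,0,0,-0.072,-0.002,0.003,0,0,0,0,-0.08,-0.002,0.003,0,0,0]

```text
t: 3.3
tool_pos: [0.5676, -0.1005, 0.0582]
orientation: [1.409, 2.803, -0.003]
force: [-1.5, 0.7, 0.5]
opening: 0.0005
```

```bash
python3 m.py .020 -.0325 .057 90
python3 - <<'E'
from h import *
from plant import *
for n in ("scene",):
    c=read_camera(n); np.save(f"pics/{n}3.npy",c,allow_pickle=True)
    im=c["frame"][:,:,::-1]
    cv2.imwrite(f"pics/{n}3.png",cv2.resize(im[110:260,120:320],None,fx=4,fy=4,interpolation=cv2.INTER_CUBIC))
E
```

```text
t 3.3 tcp [ 0.5676 -0.1005  0.0582] B mm [-35.10445888 -32.08379251]
force in B [-1.4539933  -0.82214016] 0.495393300188625 opening 0.0005153491925897996
(array([-0.1102, -0.0009,  0.0028]), array([-0.0002,  0.0028,  0.0002]))
```

View pics/scene3.png

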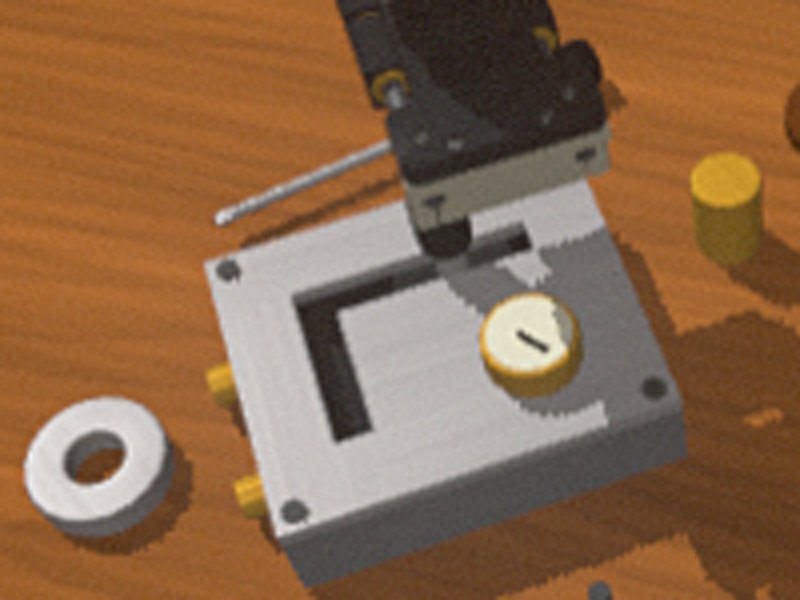

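The push is working and the grip has slid along the slot, now at about (447,240) in the zoomed view. I'll continue to just short of the corner.

jog_arm:
  motion: [0,-0.014,-0.001,0.002,0,0,0,0,-0.028,-0.001,0.002,0,0,0,0,-0.042,-0.001,0.002,0,0,0,0,-0.056,-0.001,0.002,0,0,0,0,-0.07,-0.001,0.002,0,0,0,0,-0.084,-0.001,0.002,0,0,0,0,-0.096,-0.001,0.002,0,0,0,0,-0.104,-0.001,0.002,0,0,0]

```text
t: 4.15
tool_pos: [0.5988, -0.1436, 0.0575]
orientation: [1.41, 2.803, -0.004]
force: [-1.0, 0.1, -0.9]
opening: 0.0004
```

```bash
python3 m.py .028 -.0325 .057 90
```

```text
t 4.15 tcp [ 0.5988 -0.1436  0.0575] B mm [ 18.06687176 -32.66744456]
force in B [-0.70179589 -0.74269348] -0.9333848183563805 opening 0.0003782518313639994
(array([-0.0199,  0.0003,  0.001 ]), array([-0.0001,  0.0032,  0.    ]))
```

jog_arm:
  motion: [0,-0.004,0,0.001,0,0,0,0,-0.006,0,0.001,0,0,0,0,-0.008,0,0.001,0,0,0,0,-0.01,0,0.001,0,0,0,0,-0.012,0,0.001,0,0,0,0,-0.014,0,0.001,0,0,0]

```text
t: 4.75
tool_pos: [0.603, -0.1492, 0.057]
orientation: [1.409, 2.803, -0.004]
force: [-1.4, 1.6, 0.1]
opening: 0.0009
```

```bash
python3 m.py .028 -.0325 .057 90
```

```text
t 4.75 tcp [ 0.603  -0.1492  0.057 ] B mm [ 25.04419375 -32.6252129 ]
force in B [-2.13917897 -0.11827913] 0.10458244819210072 opening 0.0009038822718434433
(array([-0.0059,  0.0002,  0.0001]), array([-0.0001,  0.0032,  0.0001]))
```

jog_arm:
  motion: [0,-0.002,0,0,0,0,0,0,-0.004,0,0,0,0,0,0,-0.004,0,0,0,0,0]

```text
t: 5.05
tool_pos: [0.6044, -0.1509, 0.0571]
orientation: [1.409, 2.803, -0.004]
force: [-1.1, 1.3, 1.5]
opening: 0.0005
```

```bash
python3 m.py .028 -.0325 .057 90
```

```text
t 5.05 tcp [ 0.6044 -0.1509  0.0571] B mm [ 27.26567166 -32.59529262]
force in B [-1.69850033 -0.10155303] 1.5449657332527147 opening 0.0004870458185695667
(array([-0.0015,  0.0002,  0.0003]), array([-0.    ,  0.0033,  0.0001]))
```

jog_arm:
  motion: [0,-0.002,0,0,0,0,0,0,-0.003,0,0,0,0,0,0,-0.003,0,0,0,0,0]

```text
t: 5.35
tool_pos: [0.6051, -0.1518, 0.0572]
orientation: [1.41, 2.803, -0.003]
force: [-2.7, 3.7, 2.3]
opening: 0.0004
```

```bash
python3 m.py .028 -.0325 .057 90;  python3 - <<'E'
from h import *
from plant import *
for n,sl in (("scene",np.s_[110:260,120:320]),("top",np.s_[155:295,340:520])):
    c=read_camera(n); np.save(f"pics/{n}4.npy",c,allow_pickle=True)
    cv2.imwrite(f"pics/{n}4.png",cv2.resize(c["frame"][:,:,::-1][sl],None,fx=4,fy=4,interpolation=cv2.INTER_CUBIC))
E
```

```text
t 5.35 tcp [ 0.6051 -0.1518  0.0572] B mm [ 28.44824951 -32.55528961]
force in B [-4.53951631  0.0252309 ] 2.325986350977221 opening 0.0004034954592602891
(array([0.0009, 0.0001, 0.0003]), array([-0.0001,  0.003 ,  0.0001]))
```

View pics/scene4.png

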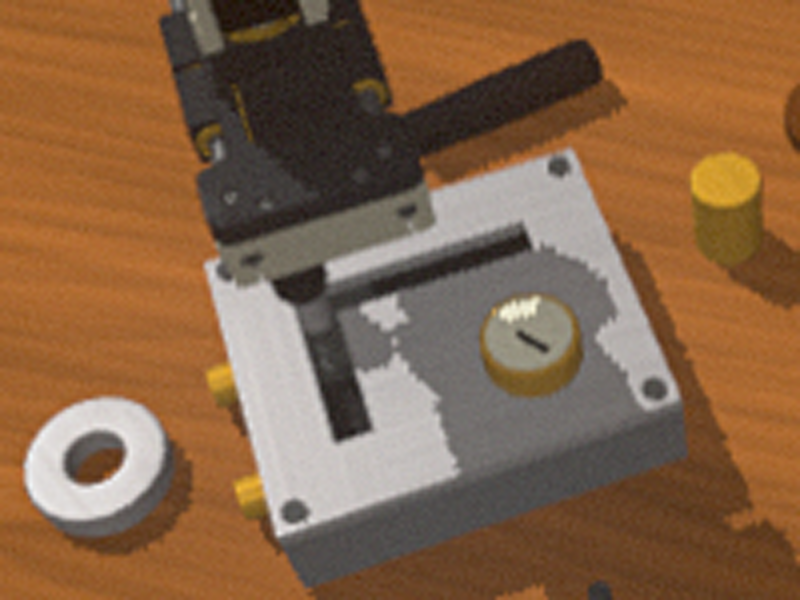

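View pics/top4.png

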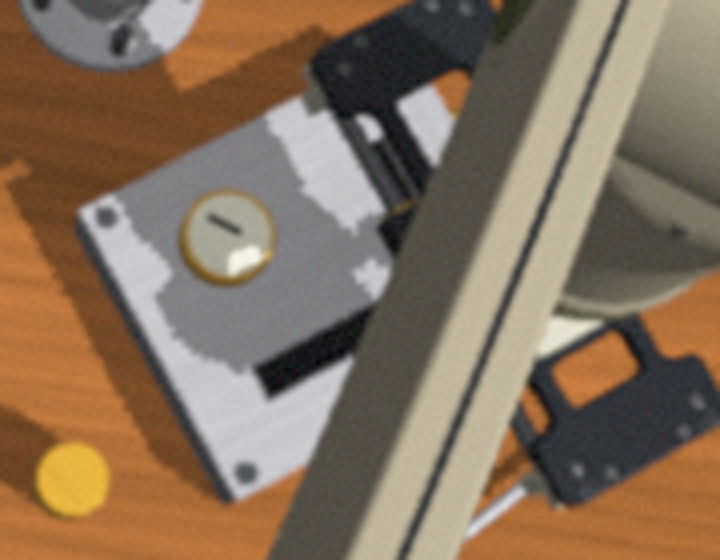

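jog_arm:
  motion: [0,-0.003,0,0,0,0,0,0,-0.004,0,0,0,0,0]

```text
t: 5.65
tool_pos: [0.6058, -0.1526, 0.0573]
orientation: [1.41, 2.805, -0.002]
force: [-5.6, 7.5, 6.4]
opening: 0.0003
```

```bash
python3 m.py -.01 -.0325 .057 90
```

```text
t 5.65 tcp [ 0.6058 -0.1526  0.0573] B mm [ 29.45379192 -32.44119011]
force in B [-9.33202976 -0.02057039] 6.350257579985604 opening 0.00034024783408689147
(array([ 0.0789, -0.0001,  0.0004]), array([-0.0002,  0.0018,  0.0003]))
```

Force is building to about 9 N with almost no motion, so the pin is against the corner wall. I'll back off, rise and turn for the second leg.

jog_arm:
  motion: [0,0.02,0,0,0,0,0,0,0.05,0,0,0,0,0,0,0.07,0,0,0,0,0,0,0.07,0,-0.06,0,0,0,0,0.07,0,-0.13,0,0,0,0,0.07,0,-0.15,0,0,0,0,0.07,0,-0.15,0,0,0]

```text
t: 6.35
tool_pos: [0.5866, -0.1248, 0.1348]
orientation: [1.407, 2.8, -0.001]
force: [0.5, -0.3, -0.7]
opening: 0.0008
```

```bash
python3 m.py .0455 -.078 .132 0
python3 - <<'E'
from h import *
from plant import *
for n,sl in (("scene",np.s_[110:260,120:320]),("top",np.s_[155:295,340:520])):
    c=read_camera(n); np.save(f"pics/{n}5.npy",c,allow_pickle=True)
    cv2.imwrite(f"pics/{n}5.png",cv2.resize(c["frame"][:,:,::-1][sl],None,fx=4,fy=4,interpolation=cv2.INTER_CUBIC))
E
```

```text
t 6.35 tcp [ 0.5866 -0.1248  0.1348] B mm [ -4.34361906 -31.33120208]
force in B [0.49814798 0.23045178] -0.7374465993818067 opening 0.0007868415398718437
(array([-0.0996, -0.0934,  0.006 ]), array([0.0049, 0.0023, 1.0003]))
```

View pics/scene5.png

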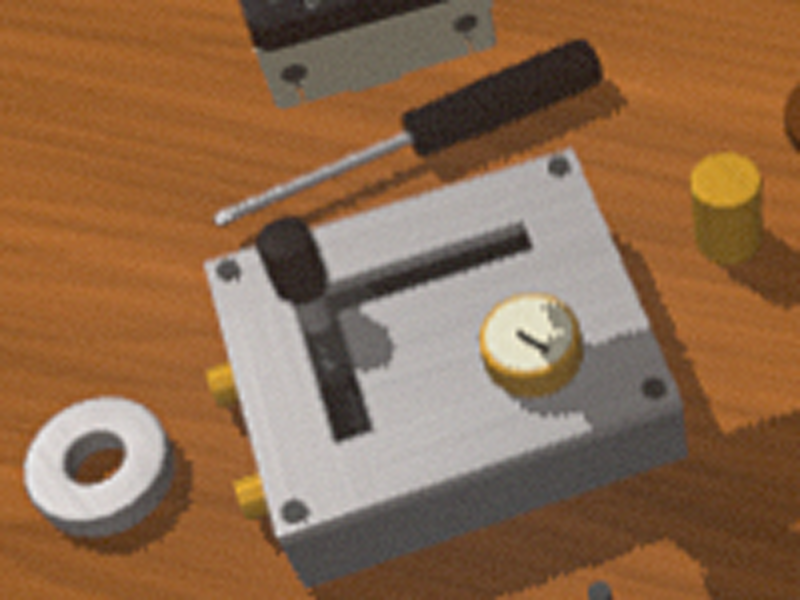

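Run:
```python
from h import *
c=load("scene5")
def zz(p): return ((p-np.array([120,110]))*4+1.5).round(1).tolist()
for x in (.042,.045,.0465): print(x,[zz(proj(c,[[*toW((x,-.0325)),z]])[0]) for z in (.094,.06)])
print([zz(proj(c,[[*toW((-.042,-.0325)),z]])[0]) for z in (.094,.06)])
```

```text
0.042 [[294.9, 234.3], [313.9, 282.8]]
0.045 [[287.8, 236.6], [307.0, 285.0]]
0.0465 [[284.2, 237.7], [303.6, 286.1]]
[[491.8, 172.7], [503.1, 222.5]]
```

View pics/top5.png

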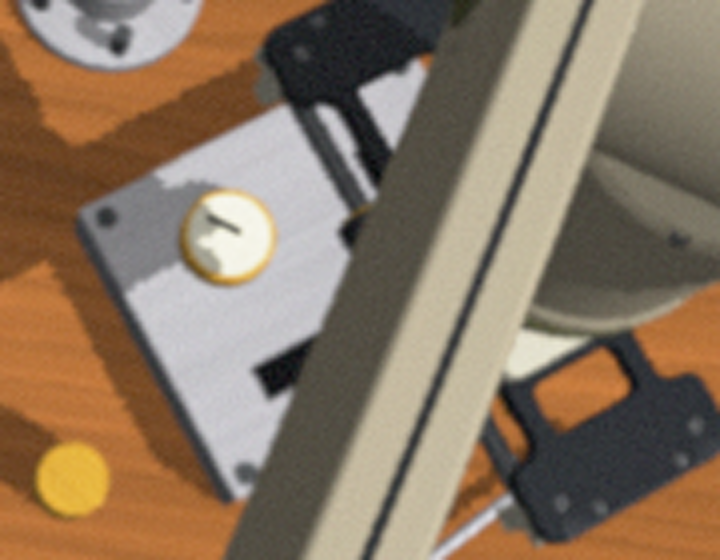

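The scene view shows the grip upright, with its top at (287,236), which matches the prediction for x=45 mm. Next I move to the −y side and turn.

jog_arm:
  motion: [0,-0.05,-0.05,0,0,0,1,0,-0.1,-0.088,0,0,0,1,0,-0.1,-0.088,0,0,0,1,0,-0.1,-0.088,0,0,0,1,0,-0.1,-0.088,0,0,0,1,0,-0.1,-0.088,0,0,0,1,0,-0.1,-0.088,0,0,0,1,0,-0.1,-0.088,0,0,0,1]

```text
t: 7.25
tool_pos: [0.5774, -0.1901, 0.1284]
orientation: [-2.754, -1.511, 0.005]
force: [0.6, 0.0, -0.5]
opening: 0.0007
```

```bash
python3 m.py .0455 -.073 .132 0
```

```text
t 7.25 tcp [ 0.5774 -0.1901  0.1284] B mm [ 42.63909481 -77.59252037]
force in B [0.37245665 0.5101159 ] -0.545906455894418 opening 0.0006681991517507201
(array([ 0.0065,  0.0086, -0.0073]), array([-0.0008,  0.0017,  0.2323]))
```

jog_arm:
  motion: [0,0.006,0.008,0,0,0,0.232,0,0.006,0.008,0,0,0,0.232,0,0.006,0.008,0,0,0,0.232,0,0.006,0.008,0.05,0,0,0.232,0,0.006,0.008,0.1,0,0,0.232,0,0.006,0.008,0.13,0,0,0.232,0,0.006,0.008,0.141,0,0,0.232,0,0.006,0.008,0.141,0,0,0.232]

```text
t: 8.05
tool_pos: [0.5811, -0.1893, 0.0562]
orientation: [-2.981, -0.987, 0.008]
force: [0.6, 0.2, -0.1]
opening: 0.0009
```

```bash
python3 m.py .0455 -.02 .057 0
python3 - <<'E'
from h import *
from plant import *
for n,sl in (("scene",np.s_[110:260,120:320]),):
    c=read_camera(n); np.save(f"pics/{n}6.npy",c,allow_pickle=True)
    cv2.imwrite(f"pics/{n}6.png",cv2.resize(c["frame"][:,:,::-1][sl],None,fx=4,fy=4,interpolation=cv2.INTER_CUBIC))
E
```

```text
t 8.05 tcp [ 0.5811 -0.1893  0.0562] B mm [ 44.23623899 -74.18904745]
force in B [0.25339406 0.59933177] -0.08296527732680925 opening 0.0009333375315276447
(array([ 0.1084,  0.0026, -0.002 ]), array([-0.0021,  0.0028,  0.0003]))
```

View pics/scene6.png

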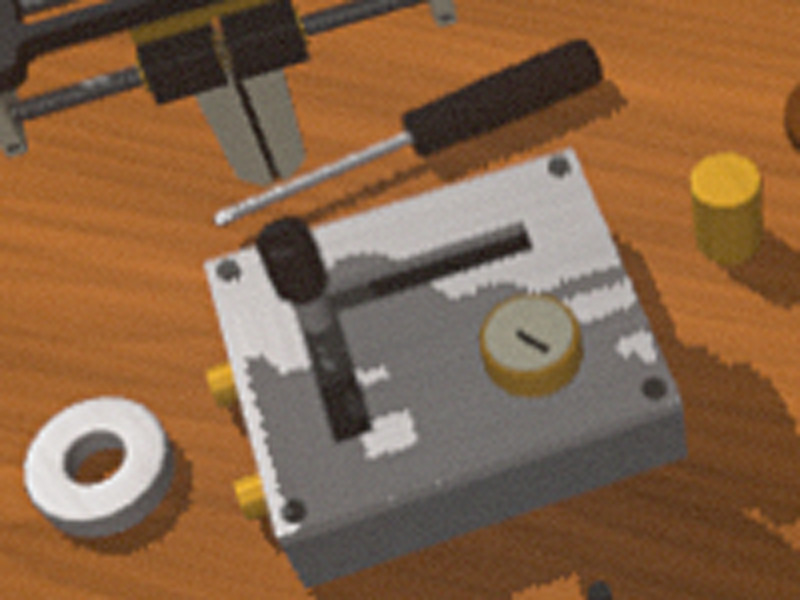

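Run:
```python
from h import *
from plant import *
s=read_state();print(s["t"],s["tool_pos"],s["opening"])
c=load("scene6")
def zz(p): return ((p-np.array([120,110]))*4+1.5).round(1).tolist()
print(zz(proj(c,[s["tool_pos"]])[0]))
for y in (-.074,-.09,-.1): print(y,[zz(proj(c,[[*toW((.044,y)),z]])[0]) for z in (.056,.08,.1)])
```

```text
8.1 [ 0.58207708 -0.18972533  0.05767064] 0.0003569352683801954
[286.6, 217.4]
-0.074 [[289.8, 218.4], [276.4, 184.0], [264.8, 154.0]]
-0.09 [[281.8, 192.0], [268.4, 157.4], [256.8, 127.1]]
-0.1 [[276.9, 175.8], [263.5, 141.0], [251.8, 110.6]]
```

Run:
```python
from h import *
from plant import *
s=read_state()
for n,sl in (("scene",np.s_[110:260,120:320]),("wrist",np.s_[:,:])):
    c=read_camera(n); np.save(f"pics/{n}7.npy",c,allow_pickle=True)
    im=c["frame"][:,:,::-1][sl]
    cv2.imwrite(f"pics/{n}7.png",cv2.resize(im,None,fx=4,fy=4,interpolation=cv2.INTER_CUBIC) if n=="scene" else im)
    s=read_state(); print(s["t"],s["tool_pos"])
```

```text
8.15 [ 0.58278516 -0.19000992  0.05867582]
8.2 [ 0.58312337 -0.19017897  0.0591956 ]
```

View pics/scene7.png

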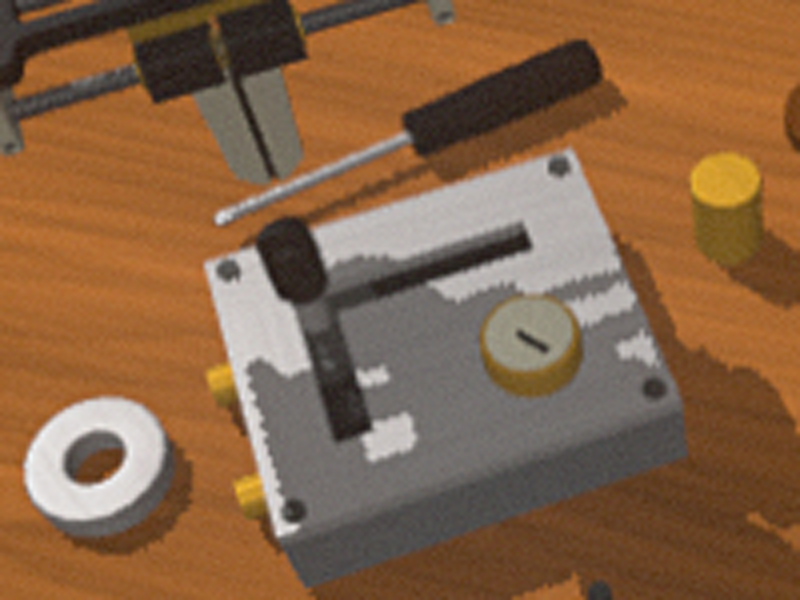

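View pics/wrist7.png

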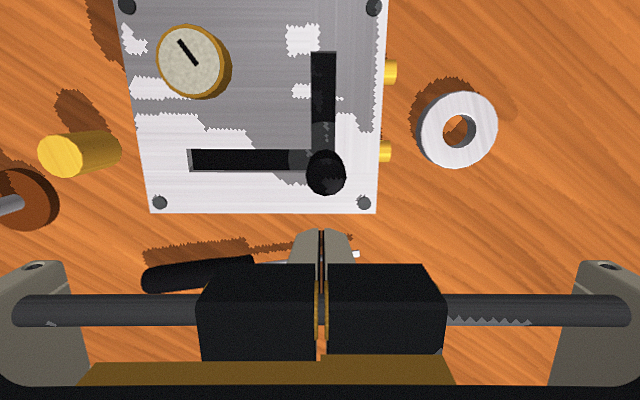

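```bash
python3 - <<'E'
from h import *
from plant import *
s=read_state()
c=load("wrist7"); H=np.array(c["hand_eye"])
for p in [(0,0,0),(.0075,0,0),(-.0075,0,0),(.0075,0,-.019),(.0,0,-.019),(-.01,0,-.019),(.0075,0.0175,-.019)]: print(p,proj(c,[p],H).round(1))
T=np.eye(4);T[:3,:3]=Ro.from_rotvec(s["orientation"]).as_matrix();T[:3,3]=s["tool_pos"];T=T@H
sc=load("scene7")
p=(np.array([267,181])-1.5)/4+[120,110]
for z in (.04,.058,.07,.08,.09,.1): print(z,"scene",toB(cast(sc,[p],z)[0])*1000,"wrist",toB(cast(c,[(321,229)],z,T)[0])*1000)
P=[[*toW((-.075,-.064)),.047],[*toW((.076,-.064)),.047],[*toW((-.035,.03)),.065],[*toW((.045,-.0325)),.094],[*toW((.085,-.0725)),.047]]
print(proj(c,P,T).round(1))
E
python3 - <<'E'
from h import *
c=load("/../pics/wrist7") if 0 else load("wrist7")
cv2.imwrite("pics/w7z.png",cv2.resize(c["frame"][190:290,240:400,::-1],None,fx=5,fy=5,interpolation=cv2.INTER_CUBIC))
E
```

```text
(0, 0, 0) [[322.6 222.2]]
(0.0075, 0, 0) [[322.6 212.5]]
(-0.0075, 0, 0) [[322.6 231.8]]
(0.0075, 0, -0.019) [[322.8 222.4]]
(0.0, 0, -0.019) [[322.8 232.9]]
(-0.01, 0, -0.019) [[322.7 246.6]]
(0.0075, 0.0175, -0.019) [[349.5 222.4]]
0.04 scene [  49.71142612 -113.1724152 ] wrist [ 44.98262587 -86.57336797]
0.058 scene [ 48.68042578 -96.99789827] wrist [ 44.95188581 -78.87305502]
0.07 scene [ 47.99309222 -86.21488698] wrist [ 44.93139243 -73.73951306]
0.08 scene [ 47.42031425 -77.22904423] wrist [ 44.91431462 -69.46156143]
0.09 scene [ 46.84753628 -68.24320149] wrist [ 44.8972368  -65.18360979]
0.1 scene [ 46.27475831 -59.25735875] wrist [ 44.88015899 -60.90565816]
[[161.4 205. ]
 [362.1 205. ]
 [188.7  66.7]
 [321.2 179. ]
 [373.5 215.6]]
```

View pics/w7z.png

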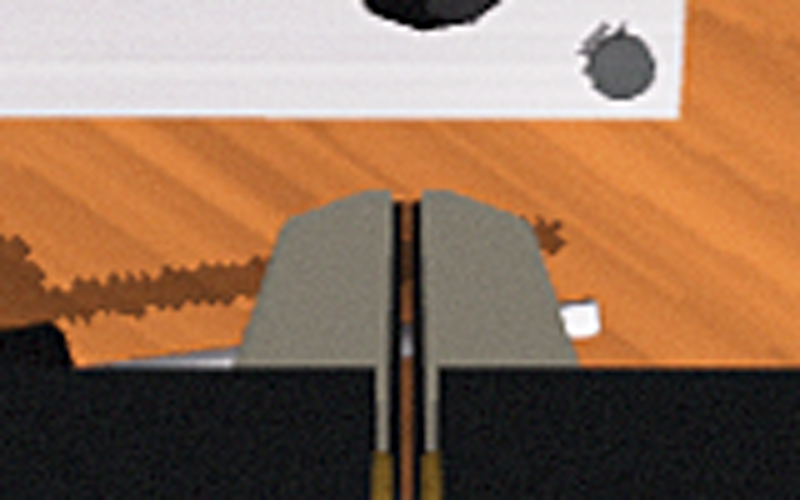

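The pictures disagree with the reported TCP. In both views the visible fingertip end lies about 25–30 mm above it: scene rays put it near zoom (267,181), and the wrist view shows it at row 228. The block itself projects correctly in both. A gentle downward probe onto bare cover will settle it.

```bash
python3 m.py .0455 -.066 .050 0
```

```text
t 8.2 tcp [ 0.5831 -0.1902  0.0592] B mm [ 46.1019178  -73.07232857]
force in B [ 0.33842875 -0.21621869] 0.8355591311819188 opening 0.0007658601163194813
(array([ 0.0142, -0.0012,  0.0184]), array([0.0006, 0.0012, 0.0003]))
```

jog_arm:
  motion: [0,0.014,-0.001,0,0,0,0,0,0.014,-0.001,0.006,0,0,0,0,0.014,-0.001,0.012,0,0,0,0,0.014,-0.001,0.018,0,0,0,0,0.014,-0.001,0.022,0,0,0,0,0.014,-0.001,0.026,0,0,0,0,0.014,-0.001,0.028,0,0,0]

```text
t: 8.9
tool_pos: [0.5882, -0.1856, 0.0447]
orientation: [2.982, 0.987, -0.003]
force: [0.2, 0.1, 0.0]
opening: 0.0006
```

```bash
python3 m.py .0455 -.066 .044 0
```

```text
t 8.9 tcp [ 0.5882 -0.1856  0.0447] B mm [ 45.40926953 -66.26858147]
force in B [0.07215093 0.19329509] 0.04434269006757647 opening 0.0005507173060635501
(array([0.0005, 0.0002, 0.0015]), array([0.0003, 0.0014, 0.0002]))
```

jog_arm:
  motion: [0,0,0,0.004,0,0,0,0,0,0,0.008,0,0,0,0,0,0,0.012,0,0,0,0,0,0,0.014,0,0,0]

```text
t: 9.3
tool_pos: [0.588, -0.1856, 0.0374]
orientation: [2.982, 0.987, -0.003]
force: [-0.7, 0.6, 0.0]
opening: 0.0002
```

```bash
python3 m.py .0455 -.066 .035 0
python3 - <<'E'
from h import *
from plant import *
for n,sl in (("scene",np.s_[110:260,120:320]),):
    c=read_camera(n); np.save(f"pics/{n}8.npy",c,allow_pickle=True)
    im=c["frame"][:,:,::-1][sl]
    cv2.imwrite(f"pics/{n}8.png",cv2.resize(im,None,fx=4,fy=4,interpolation=cv2.INTER_CUBIC))
E
```

```text
t 9.3 tcp [ 0.588  -0.1856  0.0374] B mm [ 45.30547882 -66.38164068]
force in B [-0.92243119 -0.21666633] 0.010227893577375038 opening 0.00019396694961772046
(array([0.0008, 0.0004, 0.0049]), array([0.0001, 0.0015, 0.0002]))
```

View pics/scene8.png

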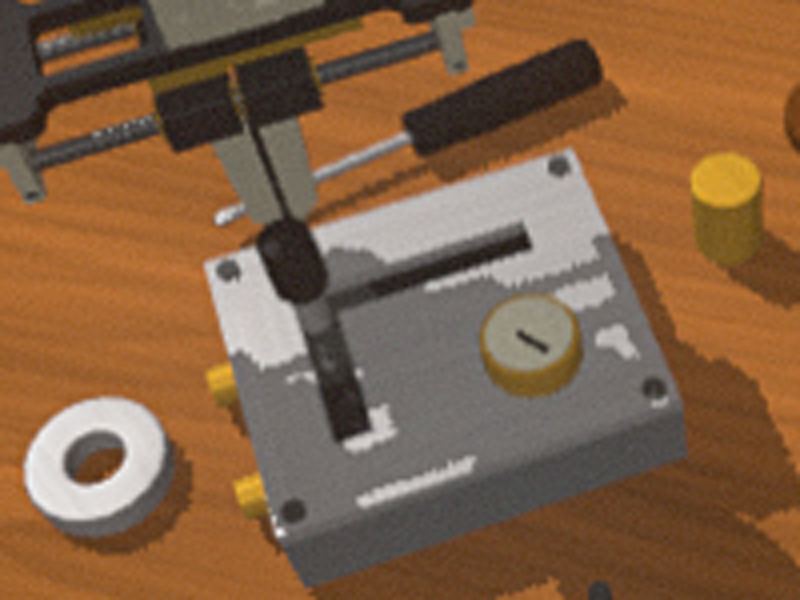

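The probe confirms it: the TCP reads 37 mm, below the 47 mm cover, with no contact, and the picture shows the tips at (285,222) beside the grip. The real tips are about 28 mm shorter than stated. That puts them near z≈0.065, a good low pushing height, so I'll push along +y from here.

jog_arm:
  motion: [0,0.01,0,0.004,0,0,0,0,0.022,0,0.004,0,0,0,0,0.034,0,0.004,0,0,0,0,0.046,0,0.004,0,0,0,0,0.056,0,0.004,0,0,0,0,0.066,0,0.004,0,0,0]

```text
t: 9.95
tool_pos: [0.6148, -0.1655, 0.0353]
orientation: [2.982, 0.987, -0.004]
force: [-1.8, -0.5, -0.0]
opening: 0.0
```

```bash
python3 m.py .0455 .008 .035 0
python3 - <<'E'
from h import *
from plant import *
for n,sl in (("scene",np.s_[110:260,120:320]),):
    c=read_camera(n); np.save(f"pics/{n}9.npy",c,allow_pickle=True)
    im=c["frame"][:,:,::-1][sl]
    cv2.imwrite(f"pics/{n}9.png",cv2.resize(im,None,fx=4,fy=4,interpolation=cv2.INTER_CUBIC))
E
```

```text
t 9.95 tcp [ 0.6148 -0.1655  0.0353] B mm [ 45.21421011 -32.91417069]
force in B [-0.68781723 -1.69641972] -0.004750638127890977 opening 2.2616325387650135e-05
(array([0.0818, 0.0006, 0.0003]), array([0.0001, 0.0016, 0.0004]))
```

View pics/scene9.png

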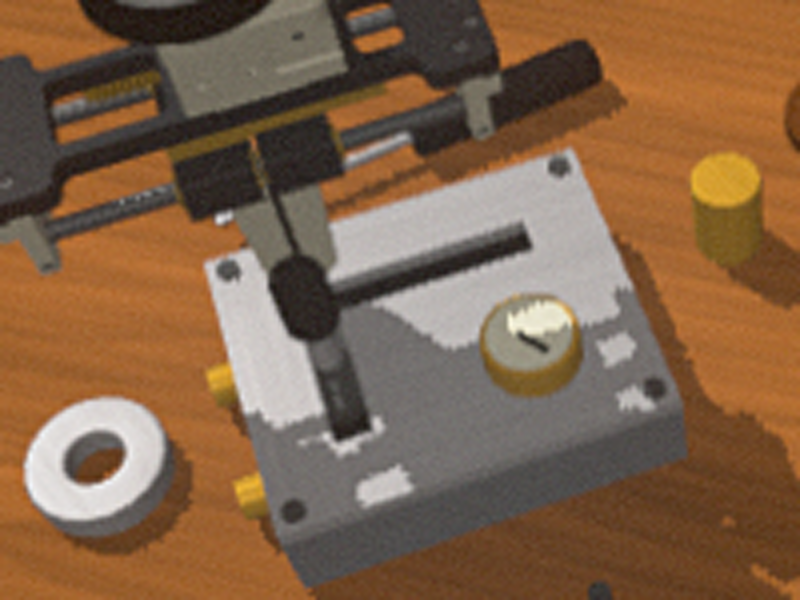

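The selector has turned into the short leg: the grip is now at (300,295) and still upright. I'll keep pushing.

jog_arm:
  motion: [0,0.012,0,0,0,0,0,0,0.024,0,0,0,0,0,0,0.036,0,0,0,0,0,0,0.048,0,0,0,0,0,0,0.06,0,0,0,0,0,0,0.07,0,0,0,0,0,0,0.078,0,0,0,0,0,0,0.084,0,0,0,0,0]

```text
t: 10.8
tool_pos: [0.6494, -0.1397, 0.0353]
orientation: [2.981, 0.988, -0.003]
force: [-1.8, -0.3, 0.5]
opening: 0.0006
```

```bash
python3 m.py .0455 .017 .035 0
```

```text
t 10.8 tcp [ 0.6494 -0.1397  0.0353] B mm [45.13072185 10.23718151]
force in B [-0.79977163 -1.61974968] 0.4668506301449641 opening 0.0005838200225311934
(array([0.0135, 0.0008, 0.0006]), array([0.0002, 0.0011, 0.0006]))
```

jog_arm:
  motion: [0,0.003,0,0,0,0,0,0,0.005,0,0,0,0,0,0,0.007,0,0,0,0,0,0,0.009,0,0,0,0,0,0,0.011,0,0,0,0,0]

```text
t: 11.3
tool_pos: [0.6521, -0.1381, 0.0358]
orientation: [2.981, 0.986, -0.008]
force: [-13.7, -6.6, 9.9]
opening: 0.0006
```

```bash
python3 m.py .0455 .017 .035 0
```

```text
t 11.3 tcp [ 0.6521 -0.1381  0.0358] B mm [45.42734576 13.40378   ]
force in B [ -2.82097987 -14.95085547] 9.891321825879327 opening 0.0006441974769891891
(array([0.0072, 0.0001, 0.0016]), array([-0.    ,  0.0035,  0.0001]))
```

The force has jumped to 15 N, so the pin is at the end wall. I'll retreat straight back, then up.

jog_arm:
  motion: [0,-0.01,0,0,0,0,0,0,-0.04,0,0,0,0,0,0,-0.08,0,0,0,0,0,0,-0.1,0,-0.06,0,0,0,0,-0.12,0,-0.14,0,0,0,0,-0.14,0,-0.22,0,0,0,0,-0.16,0,-0.28,0,0,0,0,-0.16,0,-0.28,0,0,0]

```text
t: 12.1
tool_pos: [0.5912, -0.1873, 0.1831]
orientation: [2.975, 0.983, 0.005]
force: [0.5, 0.2, 0.5]
opening: 0.0004
```

```bash
python3 m.py .0455 .017 .035 0
python3 - <<'E'
from h import *
from plant import *
for n,sl in (("scene",np.s_[110:260,120:320]),("wrist",np.s_[:,:])):
    s=read_state()
    c=read_camera(n);c["tool_pos"]=s["tool_pos"];c["orientation"]=s["orientation"]; np.save(f"pics/{n}10.npy",c,allow_pickle=True)
    im=c["frame"][:,:,::-1][sl]
    cv2.imwrite(f"pics/{n}10.png",cv2.resize(im,None,fx=4,fy=4,interpolation=cv2.INTER_CUBIC) if n=="scene" else im)
c=load("scene10")
def zz(p): return ((p-np.array([120,110]))*4+1.5).round(1).tolist()
for y in (.0285,.0325): print(y,[zz(proj(c,[[*toW((.045,y)),z]])[0]) for z in (.094,.06)])
E
```

```text
t 12.1 tcp [ 0.5912 -0.1873  0.1831] B mm [ 48.61082094 -64.82993856]
force in B [0.15253787 0.50097663] 0.5089647207262895 opening 0.0003692184390771348
(array([ 0.1636, -0.0089,  0.2961]), array([ 0.0056, -0.0001, -0.0004]))
0.0285 [[322.8, 352.4], [341.6, 398.5]]
0.0325 [[325.2, 360.4], [344.0, 406.3]]
```

View pics/scene10.png

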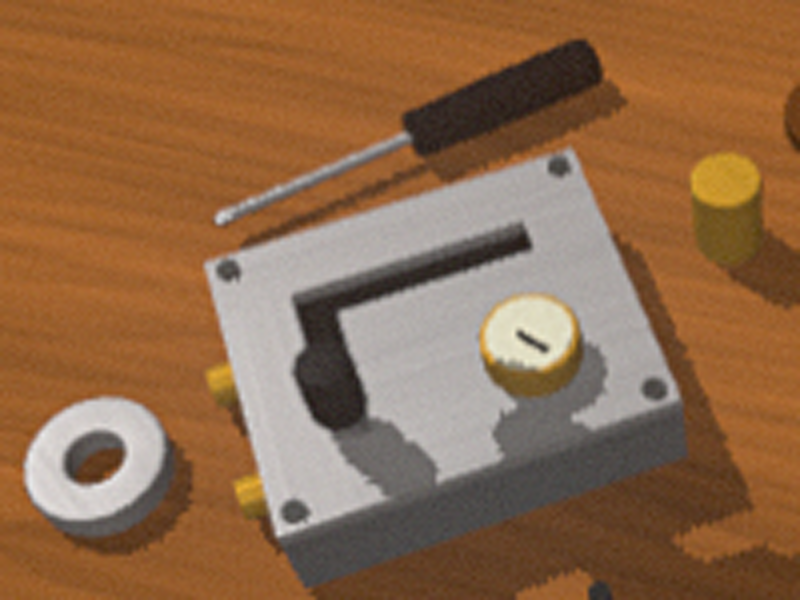

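View pics/wrist10.png

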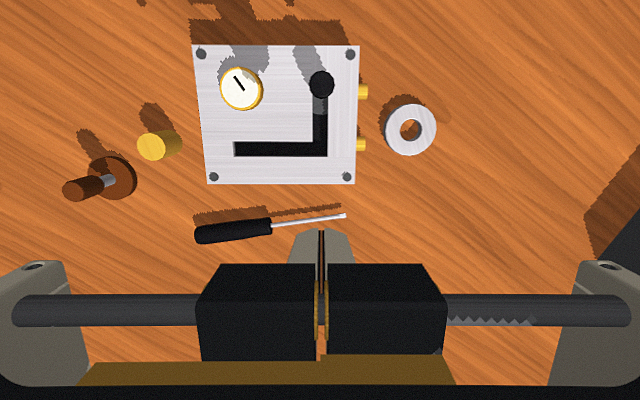

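Run:
```python
from h import *
c=load("wrist10")
T=np.eye(4);T[:3,:3]=Ro.from_rotvec(c["orientation"]).as_matrix();T[:3,3]=c["tool_pos"];T=T@np.array(c["hand_eye"])
g=c["frame"].max(2)
m=((g<60)*255).astype(np.uint8); m[104:]=0; m[:60]=0; m[:,:300]=0;m[:,345:]=0
n,l,st,ce=cv2.connectedComponentsWithStats(m); i=1+st[1:,4].argmax(); print(st[i],ce[i])
for p,z,nm in ((ce[i],.094,"grip"),((350,54),.047,"screw++"),((201,54),.047,"screw-+"),((347,177),.047,"screw+-"),((214,177),.047,"screw--"),((240,88),.065,"gauge")):
    print(nm,(toB(cast(c,[p],z,T)[0])*1000).round(1))
cs=load("scene10"); g=cs["frame"].max(2)[195:222,190:216]; 
import sys
```

```text
[309  71  25  33 565] [321.30973451  84.88849558]
grip [47.  33.9]
screw++ [76.7 66.5]
screw-+ [-75.3  66.1]
screw+- [ 77.  -62.5]
screw-- [-75.6 -62.4]
gauge [-33.8  32.7]
```

The wrist view puts the grip at about (46, 32) mm once corrected by the screw positions, and the scene view matches the home prediction. The loose parts look undisturbed. I'll rise a little further to be clear, check once more and hand in.

jog_arm:
  motion: [0,-0.06,0,-0.06,0,0,0,0,-0.1,0,-0.1,0,0,0,0,-0.1,0,-0.1,0,0,0,0,-0.1,0,-0.1,0,0,0,0,-0.1,0,-0.1,0,0,0]

```text
t: 12.7
tool_pos: [0.5488, -0.2142, 0.2249]
orientation: [2.982, 0.987, -0.008]
force: [-0.9, -0.2, -0.1]
opening: 0.0005
```

Run:
```python
from h import *
from plant import *
c=read_camera("scene"); a=load("scene0")["frame"].astype(int); b=c["frame"].astype(int)
cv2.imwrite("pics/scene11.png",c["frame"][:,:,::-1])
for n,p in (("hub",np.s_[255:318,240:300]),("bearing",np.s_[205:248,122:165]),("bush",np.s_[148:175,290:313]),("driver",np.s_[120:168,172:235])):
    print(n,"median diff",np.median(abs(a[p]-b[p])),"frac>40",(abs(a[p]-b[p]).max(2)>40).mean())
s=read_state();print(s["t"],s["tool_pos"],s["force"])
```

```text
hub median diff 11.0 frac>40 0.10608465608465609
bearing median diff 12.0 frac>40 0.0
bush median diff 10.0 frac>40 0.0
driver median diff 10.0 frac>40 0.0
12.75 [ 0.54885524 -0.21414926  0.22503831] [ 0.88932354 -0.48736581 -0.87188013]
```

View pics/scene11.png

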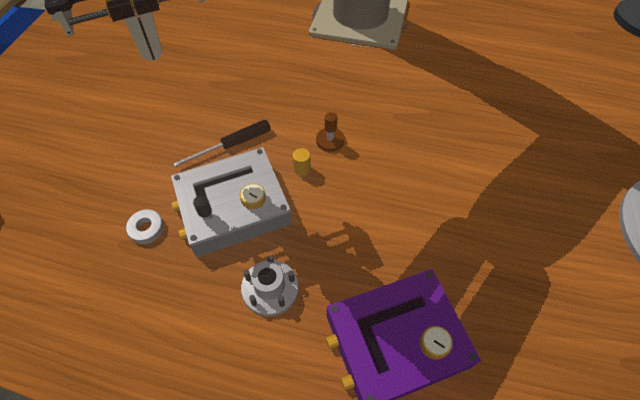

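The arm is clear, the selector is at the end of the short leg at (203,204), and the loose parts are unmoved. The only change at the hub is shadow.

```bash
python3 -c "
from plant import *
print(close_job())"
```

```text
the job is handed in; nothing more can be done
None
```

I pushed the selector's grip with shut fingertips along the long leg to the corner wall, where the force rose to about 9 N. I then backed off, turned the gripper and pushed along the short leg until the pin met the end wall, where the force reached about 15 N. After that I retreated and rose clear, and handed the job in at about 12.8 s.

**Last checks:**
- **Selector:** the wrist view puts the grip at about (46, 32) mm in the block's frame against home at (45, 32.5), after correcting by the screws. It looks upright, and the scene view agrees.
- **Loose parts:** bearing, bush and screwdriver show no change from the first picture. At the hub about 10% of pixels differ, which I put down to the arm's shadow.
- **Arm:** force near zero, clear of everything.

**Two things to note:**
- **Fingertip length:** the visible fingertips end about 28 mm short of the reported TCP. I confirmed this when the TCP read below the cover's height with no contact. The first push was therefore higher on the grip than I intended, but the selector stood upright afterwards. I lowered the tool for the second push.
- **Lift:** I had no direct measure of how far the selector lifted during the pushes.

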